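Find the rocking corner of the jig plate and shim it

ROBOT

A 7-joint arm with a two-finger parallel gripper is mounted at the origin on the work surface. World frame = base frame: x ahead of the robot, y to its left, z up, the work surface at z = 0. Lengths are in m, angles in rad, forces in N, time in s.
With the tool pointing down it reaches from about 0.425 to 0.875 m from the base axis. Payload 8.4 kg.
Tool frame: the origin (TCP) lies at the very end of the fingers, on their centre line; the grasp point (between the pads) lies 19 mm behind it; z points along the fingers, y is the direction in which the jaws open and shut (so a half turn about z gives the same grasp; the last joint's range is limited). The gripper opens to 87 mm and grips with 3 to 60 N. Pads are 19 mm wide; open, the fingers measure 117 mm over their backs; the gripper's body (75 mm by 190 mm) begins 51 mm behind the grasp point.
Start: joints at [1.096, 0.333, 0.04, 1.465, -0.013, 1.343, -0.059], TCP at [0.239, -0.605, 0.199] pointing down, gripper open.
Joint ranges: [-2.58, 2.58], [-0.38, 2.09], [-1.3, 1.39], [0.25, 2.4], [-1.5, 4.64], [0.08, 2.09], [-2.65, 2.65]. Speed limits (rad/s): [2.22, 2.22, 2.79, 2.79, 3.14, 3.14, 3.14].

INTERFACE

Orientations are given as a unit quaternion [w, x, y, z].
In Python, from cell import * gives the robot as it stands.
- The arm moves only by the shell command python3 -m creep 'ROWS'. ROWS is JSON, a list of rows, each a list of 3 entries, a list of its own where there are three numbers: the shift along the tool's x, y, z in mm, then the turn, a rotation vector about the tool's x, y, z in degrees, then the finger opening in mm, from 0 to 87. A call has 1 to 12 rows; each row shifts and turns the commanded pose from where the row before left it, along the tool's axes as they then stand; what a row does not reach is not made up. A row lasts 1/10 s, in which the tool goes at most 50 mm and 8.59 degrees, less where a joint would pass 70% of its speed; a pose out of reach is approached as far as the arm can. A call is refused whole if a number of a shift passes 50 or a number of a turn 8.59, either way. A call with a gripper value outside its range is refused whole. The fingers move at their own pace and stop on an object; the grip force is fixed at half the most. Time passes only in rows, so rows that do not move let the fingers close. It gives the time, the measured TCP pose, the force and the opening at its end, in the units of the state.
- read_state(): the state, without advancing time (a new reading comes with each control period).
- capture(name): name is "scene" or "top" or "wrist"; returns a dict with "img" (384x512x3 uint8, red, green, blue), "fovy" (degrees; the focal length in pixels is half the picture's height over the tangent of half this angle, whatever the lens; pixels are square), "cx", "cy" (the principal point, pixels), "xyz" and "orientation" of the camera in the world; the wrist camera has in their place "T_tool_cam" (4x4, takes a point from camera to tool coordinates, whose origin is the TCP and whose axes are the flange's). Camera axes: x right, y down, z forward; pixel columns grow to the right and rows downward; lengths in m; the calibration is good to about 2 mm. A picture is of the moment at which its call begins: read the wrist's pose just before it. There is no depth.
- job_done(): hands the job in, once; it reports no verdict.
The state is a dict: "time_s": time; "joints": joint angles; "joint_vel": joint speeds; "effort": joint torques, N m; "tcp_pos": TCP position; "orientation": TCP orientation; "force": force on the tool from outside, world axes, zero at the start; "ft_torque": the same for the moment, N m; "finger_gap": finger opening in m.
Only numpy, scipy, OpenCV 4.12 (cv2) and the standard library are available. Lean on these libraries where they do the work, as an engineer would, in place of code of your own. Each camera call takes 0.05 s, during which the arm holds its last target.

TASK

The aluminium jig plate rocks on one of its four corners. Press down on its corners with the fingertips, one after another, until you feel the one that dips, then press the yellow shim beside that corner down until it lies fully flat. Leave the other three shims standing, and leave the glue jar, screwdriver, offcut and knob where they are.

Things in the scene. Friction and masses are not known exactly. Their poses are not given: they have to be found in the camera images.
- fixture: green steel bed, 152 mm (x) by 276 mm (y), 33 mm high round the plate, fixed to the bench top; origin under its centre at bench level, z up. The rocking corner differs from run to run and cannot be told by eye or from the readings at rest: a packer hidden inside is too thin there.
- plate: aluminium drilling-jig plate 130 mm (x) by 160 mm (y) by 12 mm over the middle of the bed, level at rest, can not be taken off; origin at the centre of its underside, 34 mm above the bench (top at 46 mm). Three brass bushes up to 6 mm high stand along its middle line and two 4 mm screw heads beside them; the corners are clear.
- corner_a (a point): centre of the 24 mm black disc on the plate's top face at its -x +y corner (bed's own axes), where to press; 50 mm in x and 62 mm in y from the plate's centre. A sound corner gives under 1 mm and is then hard; the rocking one dips about 5 mm under 4 to 5 N, then is hard, and comes back up when let go
- corner_b (a point): centre of the 24 mm black disc on the plate's top face at its -x -y corner (bed's own axes), where to press; 50 mm in x and 62 mm in y from the plate's centre. A sound corner gives under 1 mm and is then hard; the rocking one dips about 5 mm under 4 to 5 N, then is hard, and comes back up when let go
- corner_c (a point): centre of the 24 mm black disc on the plate's top face at its +x -y corner (bed's own axes), where to press; 50 mm in x and 62 mm in y from the plate's centre. A sound corner gives under 1 mm and is then hard; the rocking one dips about 5 mm under 4 to 5 N, then is hard, and comes back up when let go
- corner_d (a point): centre of the 24 mm black disc on the plate's top face at its +x +y corner (bed's own axes), where to press; 50 mm in x and 62 mm in y from the plate's centre. A sound corner gives under 1 mm and is then hard; the rocking one dips about 5 mm under 4 to 5 N, then is hard, and comes back up when let go
- shim_a_top (a point): press point on the ribbed top of the yellow rocker shim beside corner a: a tab 30 mm wide (x) and 47 mm long (y), hinged 84 mm in y from the bed's centre, just outside the plate's edge, and slanting up outwards; the point is 32 mm from the hinge, 41 mm above the bench while standing, 28.5 mm when flat, and 51 to 54 mm outboard of the corner's disc along y. Box rim round the tab: 25 mm high
- shim_a (a joint): rocker shim of corner a: 0 standing up (slant 0.38 rad), 0.38 lying flat (level). Stiff: it needs about 9 N at the press point, and stays where it is left. Lying flat it carries its corner. Beside a sound corner there is no room: the shim jams half way at about 0.2
- shim_b_top (a point): press point on the ribbed top of the yellow rocker shim beside corner b: a tab 30 mm wide (x) and 47 mm long (y), hinged 84 mm in y from the bed's centre, just outside the plate's edge, and slanting up outwards; the point is 32 mm from the hinge, 41 mm above the bench while standing, 28.5 mm when flat, and 51 to 54 mm outboard of the corner's disc along y. Box rim round the tab: 25 mm high
- shim_b (a joint): rocker shim of corner b: 0 standing up (slant 0.38 rad), 0.38 lying flat (level). Stiff: it needs about 9 N at the press point, and stays where it is left. Lying flat it carries its corner. Beside a sound corner there is no room: the shim jams half way at about 0.2
- shim_c_top (a point): press point on the ribbed top of the yellow rocker shim beside corner c: a tab 30 mm wide (x) and 47 mm long (y), hinged 84 mm in y from the bed's centre, just outside the plate's edge, and slanting up outwards; the point is 32 mm from the hinge, 41 mm above the bench while standing, 28.5 mm when flat, and 51 to 54 mm outboard of the corner's disc along y. Box rim round the tab: 25 mm high
- shim_c (a joint): rocker shim of corner c: 0 standing up (slant 0.38 rad), 0.38 lying flat (level). Stiff: it needs about 9 N at the press point, and stays where it is left. Lying flat it carries its corner. Beside a sound corner there is no room: the shim jams half way at about 0.2
- shim_d_top (a point): press point on the ribbed top of the yellow rocker shim beside corner d: a tab 30 mm wide (x) and 47 mm long (y), hinged 84 mm in y from the bed's centre, just outside the plate's edge, and slanting up outwards; the point is 32 mm from the hinge, 41 mm above the bench while standing, 28.5 mm when flat, and 51 to 54 mm outboard of the corner's disc along y. Box rim round the tab: 25 mm high
- shim_d (a joint): rocker shim of corner d: 0 standing up (slant 0.38 rad), 0.38 lying flat (level). Stiff: it needs about 9 N at the press point, and stays where it is left. Lying flat it carries its corner. Beside a sound corner there is no room: the shim jams half way at about 0.2
- glue_jar: closed clear glue jar with orange cap, 52 mm across, 55 mm tall, origin under its centre; bystander
- screwdriver: screwdriver 190 mm long lying on the bench; bystander
- offcut: pale wood offcut 50 x 110 x 24 mm, origin under its centre; bystander
- star_knob: loose black clamp knob 48 mm across, 36 mm tall, origin under its centre; bystander

How it is judged:
On the way, in this order (a step that is already met when the one before it is completed fails the run):
1. the rocking corner of the plate has been pressed down (its disc dips more than 3 mm) (z of any of corner_a, corner_b, corner_c, corner_d in the frame of fixture below 0.043 m), for 0.05 s.
2. the shim of that corner lies flat, the other three stand (((value of joint shim_a above 0.32 rad and value of joint each of shim_b, shim_c, shim_d below 0.08 rad) or (value of joint shim_b above 0.32 rad and value of joint each of shim_a, shim_c, shim_d below 0.08 rad) or (value of joint shim_c above 0.32 rad and value of joint each of shim_a, shim_b, shim_d below 0.08 rad) or (value of joint shim_d above 0.32 rad and value of joint each of shim_a, shim_b, shim_c below 0.08 rad))), for 0.2 s.
At the end, for the whole second after the job is handed in: The rocking corner's shim lies flat (joint above 0.32 of 0.38), the other three still stand (below 0.08), and the plate lies level (within 0.02 rad) (((value of joint shim_a above 0.32 rad and value of joint each of shim_b, shim_c, shim_d below 0.08 rad) or (value of joint shim_b above 0.32 rad and value of joint each of shim_a, shim_c, shim_d below 0.08 rad) or (value of joint shim_c above 0.32 rad and value of joint each of shim_a, shim_b, shim_d below 0.08 rad) or (value of joint shim_d above 0.32 rad and value of joint each of shim_a, shim_b, shim_c below 0.08 rad)) and angle between plate's own z axis and vertical below 0.02 rad); the robot touches nothing.
It fails at once if the glue jar is lifted, carried or pushed away (moved more than 20 mm) (distance of glue_jar from where it was at the start of the episode above 0.02 m).
It fails at once if the screwdriver is lifted, carried or pushed away (moved more than 20 mm) (distance of screwdriver from where it was at the start of the episode above 0.02 m).
It fails at once if the offcut is lifted, carried or pushed away (moved more than 20 mm) (distance of offcut from where it was at the start of the episode above 0.02 m).
It fails at once if the star knob is lifted, carried or pushed away (moved more than 20 mm) (distance of star_knob from where it was at the start of the episode above 0.02 m).
It also fails if it takes over 48 s, if anything falls off the work surface, if the arm or the gripper's body presses on something with over 40 N, if the wrist force passes 120 N, or if a joint passes its speed limit or range.

## Working session

There is one attempt and no reset: what is moved stays moved. The work goes in short steps, Python scripts to look and compute and a shell command to move; the robot and the scene stay as the last step left them, time stands still between calls to the robot, and variables do not carry over. Pictures are saved under pics/ and viewed, and the job is handed in when it is done.

```bash
ls; mkdir -p pics; python3 - <<'E'
from cell import *
import cv2
s=read_state();print(s)
for n in("scene","top","wrist"):
    c=capture(n);cv2.imwrite(f"pics/{n}0.png",c["img"][:,:,::-1]);print(n,{k:v for k,v in c.items() if k!="img"})
E
```

```text
pics
{'time_s': 0.0, 'joints': array([ 1.09580277,  0.33392934,  0.03985901,  1.46628351, -0.01342379,
        1.34327232, -0.05848749]), 'joint_vel': array([-5.98123082e-05, -8.54574270e-05,  1.21169252e-04, -6.20816096e-05,
        1.24391875e-03, -1.15502342e-03,  9.63885797e-04]), 'effort': array([-2.07170892e-04, -6.56362724e+01,  1.33532949e+00, -4.03795445e+01,
       -5.96454833e-02,  4.50129993e-02,  2.00208960e-04]), 'tcp_pos': array([ 0.23835828, -0.60417476,  0.19774118]), 'orientation': array([-7.90208777e-04,  9.82398603e-01,  1.86794868e-01, -1.92625455e-04]), 'force': array([-0.4239608 , -0.48526278,  0.32949557]), 'ft_torque': array([-0.00919067, -0.00947709,  0.0332241 ]), 'finger_gap': 0.08719528926238936}
scene {'fovy': 50.33531461430633, 'cx': 259.41919038648507, 'cy': 186.05239013508168, 'xyz': array([ 0.82452965, -0.40458239,  0.91075087]), 'orientation': array([-0.24444498,  0.9337385 ,  0.25345866, -0.06432551])}
top {'fovy': 50.471031141698035, 'cx': 259.55151679574897, 'cy': 183.4326439556759, 'xyz': array([0.5287777 , 0.01360054, 0.8667201 ]), 'orientation': array([-0.02389921,  0.71189679, -0.70172947,  0.01440639])}
wrist {'fovy': 71.3156900682048, 'cx': 255.31536547976205, 'cy': 189.6194802952812, 'T_tool_cam': array([[-3.31550765e-04, -9.56252071e-01, -2.92543786e-01,
         7.99901651e-02],
       [ 9.99999911e-01, -3.92874338e-04,  1.50870284e-04,
        -2.98512199e-04],
       [-2.59202967e-04, -2.92543710e-01,  9.56252117e-01,
        -1.86316344e-01],
       [ 0.00000000e+00,  0.00000000e+00,  0.00000000e+00,
         1.00000000e+00]])}
```

View pics/scene0.png

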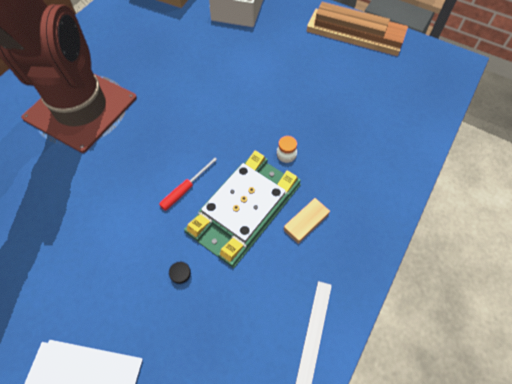

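View pics/top0.png

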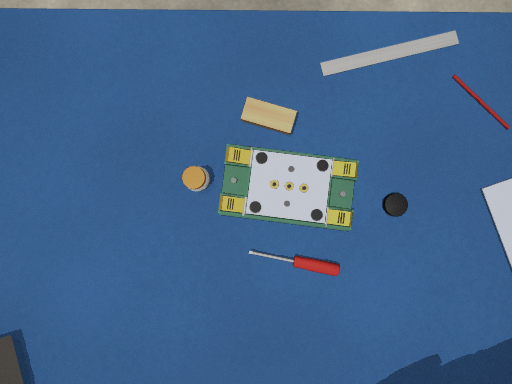

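The top view shows the bed with discs at about (262,158), (323,166), (317,215) and (255,207), and four yellow shims. I'll enlarge it and compute the positions.

```bash
cat > h.py <<'E'
import numpy as np
from scipy.spatial.transform import Rotation as R
def cam(c):
    f=192/np.tan(np.radians(c["fovy"]/2)); q=c["orientation"]
    return f,R.from_quat([q[1],q[2],q[3],q[0]]).as_matrix(),np.array(c["xyz"])
def unproj(c,u,v,z):
    f,M,p=cam(c); d=M@np.array([(u-c["cx"])/f,(v-c["cy"])/f,1]); return p+d*(z-p[2])/d[2]
def proj(c,P):
    f,M,p=cam(c); q=M.T@(np.array(P)-p); return c["cx"]+f*q[0]/q[2],c["cy"]+f*q[1]/q[2]
E
python3 - <<'E'
from cell import *
from h import *
import cv2
c=capture("top");im=c["img"][:,:,::-1]
x0,y0=170,80
cv2.imwrite("pics/topc.png",cv2.resize(im[80:290,170:420],None,fx=3.2,fy=2.8,interpolation=cv2.INTER_CUBIC)[:600,:800])
g=cv2.cvtColor(im,cv2.COLOR_BGR2GRAY)
pts=[]
for u,v in((262,158),(323,166),(317,215),(255,207)):
    w=g[v-9:v+10,u-9:u+10].astype(float); m=np.clip(110-w,0,80); yy,xx=np.mgrid[v-9:v+10,u-9:u+10]
    uu,vv=(m*xx).sum()/m.sum(),(m*yy).sum()/m.sum(); p=unproj(c,uu,vv,.046); pts.append(p); print(uu,vv,p.round(4))
pts=np.array(pts);ctr=pts.mean(0);print("ctr",ctr)
L=(pts[0]+pts[3]-pts[1]-pts[2])/2; W=(pts[0]+pts[1]-pts[2]-pts[3])/2
print(np.linalg.norm(L),np.linalg.norm(W),np.degrees(np.arctan2(L[1],L[0])),np.degrees(np.arctan2(W[1],W[0])))
for n,(u,v),z in(("jar",(195,178),.055),("knob",(396,204),.036),("sd1",(250,253),.01),("sd2",(340,268),.02),("off",(269,115),.024)): print(n,unproj(c,u,v,z).round(3))
s=capture("scene")
ims=s["img"][:,:,::-1].copy()
for p in pts: print(proj(s,p))
E
```

```text
261.3078162771958 157.28525382755842 [0.6263 0.0222 0.046 ]
322.1690674753601 164.8117892342684 [ 0.6126 -0.1009  0.046 ]
316.236231884058 215.12554347826088 [ 0.5112 -0.0897  0.046 ]
255.05280592361652 207.61184723304754 [0.5244 0.0333 0.046 ]
ctr [ 0.56860701 -0.03378116  0.046     ]
0.12375377294046898 0.10229857441150207 83.76670667856379 -6.266445921206145
jar [0.582 0.154 0.055]
knob [ 0.536 -0.252  0.036]
sd1 [0.429 0.043 0.01 ]
sd2 [ 0.403 -0.142  0.02 ]
off [0.718 0.008 0.024]
(np.float64(276.4536059470757), np.float64(192.04337280204672))
(np.float64(245.03217387471656), np.float64(230.18396562424337))
(np.float64(210.75114741316486), np.float64(206.25253961105383))
(np.float64(242.73901883425225), np.float64(170.33885900881643))
```

View pics/topc.png

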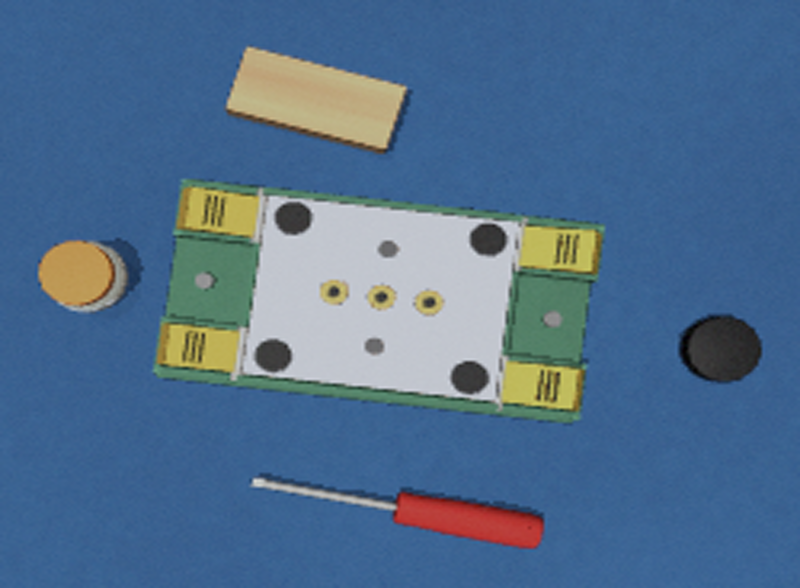

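Disc spacing comes out at 124 × 102 mm against the true 124 × 100, with bed yaw about -6.24°, and it reprojects correctly in the scene view. Next I'll swing over with the fingers closed.

```bash
python3 -m creep '[[[48,0,0],[0,0,-4.4],0],[[48,0,0],[0,0,-4.4],0],[[48,0,0],[0,0,-4.4],0],[[48,0,0],[0,0,-4.4],0],[[48,0,0],[0,0,-4.4],0],[[48,0,0],[0,0,-4.4],0],[[48,0,0],[0,0,-4.4],0],[[48,0,0],[0,0,-4.4],0],[[48,0,0],[0,0,-4.4],0],[[48,0,0],[0,0,-4.4],0],[[48,0,0],[0,0,-4.4],0],[[48,0,0],[0,0,-4.4],0]]'
cat >> h.py <<'E'
CTR=np.array([.5686,-.0338]);YAW=np.radians(-6.24)
BX=np.array([np.cos(YAW),np.sin(YAW)]);BY=np.array([-BX[1],BX[0]])
def bed(a,b): return CTR+a*BX+b*BY
def togo(s,a,b,z):
    q=s["orientation"];M=R.from_quat([q[1],q[2],q[3],q[0]]).as_matrix()
    d=np.r_[bed(a,b),z]-s["tcp_pos"]
    ty=np.array([BX[0],BX[1],0]);tz=np.array([0,0,-1.]);D=np.c_[np.cross(ty,tz),ty,tz]
    rv=R.from_matrix(M.T@D).as_rotvec(degrees=True)
    print("t",s["time_s"],"tcp",s["tcp_pos"].round(4),"F",s["force"].round(1),"gap",round(s["finger_gap"],4))
    print("shift now-tool mm",(M.T@d*1e3).round(1),"shift final-tool",(D.T@d*1e3).round(1),"turn",rv.round(2),"bed pos",((s["tcp_pos"][:2]-CTR)@np.c_[BX,BY]*1e3).round(1))
E
python3 -c "
from cell import *;from h import *
togo(read_state(),.05,-.062,.06);print(read_state()['joints'].round(2))"
```

```text
time_s: 1.45
tcp_pos: [0.6273, -0.2047, 0.1984]
orientation: [-0.0, 0.796, 0.605, 0.0]
force: [0.8, -0.4, -0.3]
finger_gap: 0.0029
t 1.45 tcp [ 0.6273 -0.2047  0.1984] F [ 0.8 -0.4 -0.3] gap 0.0029
shift now-tool mm [ 95.9 -42.9 138.5] shift final-tool [101.5 -27.  138.4] turn [-0.01 -0.01 -9.26] bed pos [  77.  -163.5]
[ 0.5   0.38 -0.34  1.42  0.13  1.36 -0.11]
```

```bash
python3 -m creep '[[[0,0,0],[0,0,-4.63],0],[[0,0,0],[0,0,-4.63],0],[[34,-9,0],[0,0,0],0],[[34,-9,0],[0,0,0],0],[[33,-9,30],[0,0,0],0],[[0,0,40],[0,0,0],0],[[0,0,40],[0,0,0],0],[[0,0,12],[0,0,0],0],[[0,0,0],[0,0,0],0]]'
python3 - <<'E'
from cell import *;from h import *
import cv2
s=read_state();togo(s,.05,-.062,.046)
for n in("scene","wrist"):
    c=capture(n);cv2.imwrite(f"pics/{n}1.png",c["img"][:,:,::-1])
E
```

```text
time_s: 2.35
tcp_pos: [0.6098, -0.1033, 0.0751]
orientation: [-0.001, 0.746, 0.666, -0.001]
force: [-0.8, -0.2, -0.3]
finger_gap: 0.0003
t 2.35 tcp [ 0.6098 -0.1033  0.0751] F [-0.8 -0.2 -0.3] gap 0.0003
shift now-tool mm [ 2.6  1.6 29.1] shift final-tool [ 2.6  1.5 29.1] turn [-0.2  -0.02 -0.19] bed pos [ 48.5 -64.6]
```

View pics/wrist1.png

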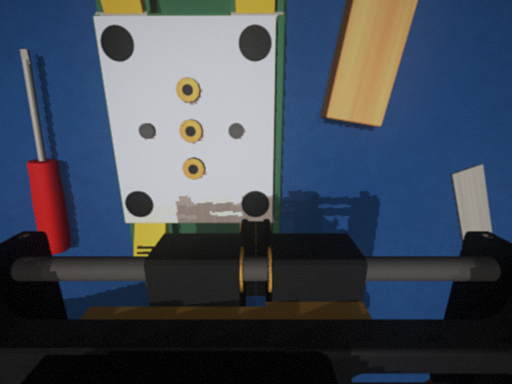

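View pics/scene1.png

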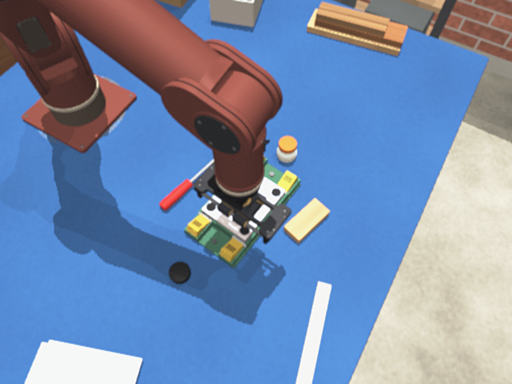

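The wrist view shows the closed fingers just above the +x −y disc (about 255,204), aligned with the plate. Starting the press.

```bash
python3 -m creep '[[[2.5,1.5,13],[0,0,0],0],[[0,0,13],[0,0,0],0],[[0,0,0],[0,0,0],0],[[0,0,0],[0,0,0],0]]';python3 -m creep '[[[0,0,2],[0,0,0],0],[[0,0,0],[0,0,0],0]]';python3 -m creep '[[[0,0,1],[0,0,0],0],[[0,0,0],[0,0,0],0]]';python3 -m creep '[[[0,0,1],[0,0,0],0],[[0,0,0],[0,0,0],0]]'
```

```text
time_s: 2.85
tcp_pos: [0.6125, -0.1008, 0.0503]
orientation: [-0.0, 0.746, 0.666, -0.0]
force: [-0.9, 0.8, 0.5]
finger_gap: 0.0008
time_s: 3.05
tcp_pos: [0.6129, -0.1009, 0.0488]
orientation: [0.0, 0.746, 0.666, 0.0]
force: [-0.2, -0.4, 0.3]
finger_gap: 0.0007
time_s: 3.25
tcp_pos: [0.6129, -0.1009, 0.0477]
orientation: [0.0, 0.746, 0.666, 0.0]
force: [-1.0, 0.3, 0.2]
finger_gap: 0.0005
time_s: 3.45
tcp_pos: [0.6128, -0.1008, 0.0466]
orientation: [-0.0, 0.746, 0.666, -0.0]
force: [0.1, 0.1, -0.1]
finger_gap: 0.0002
```

```bash
for i in 1 ; do python3 -m creep '[[[0,0,1],[0,0,0],0],[[0,0,0],[0,0,0],0]]';python3 -m creep '[[[0,0,1],[0,0,0],0],[[0,0,0],[0,0,0],0]]';python3 -m creep '[[[0,0,1],[0,0,0],0],[[0,0,0],[0,0,0],0]]'; done
```

```text
time_s: 3.65
tcp_pos: [0.6128, -0.1008, 0.0455]
orientation: [-0.0, 0.746, 0.666, -0.0]
force: [-0.0, -0.1, -1.0]
finger_gap: 0.0008
time_s: 3.85
tcp_pos: [0.6128, -0.1008, 0.0445]
orientation: [-0.0, 0.746, 0.666, -0.0]
force: [0.2, -0.6, -1.1]
finger_gap: 0.0003
time_s: 4.05
tcp_pos: [0.6128, -0.1008, 0.0435]
orientation: [-0.0, 0.746, 0.666, -0.0]
force: [0.1, -0.1, 0.1]
finger_gap: 0.0006
```

```bash
python3 -m creep '[[[0,0,1],[0,0,0],0],[[0,0,0],[0,0,0],0]]';python3 -m creep '[[[0,0,1],[0,0,0],0],[[0,0,0],[0,0,0],0]]'
```

```text
time_s: 4.25
tcp_pos: [0.6127, -0.1008, 0.0425]
orientation: [-0.0, 0.746, 0.666, -0.0]
force: [0.5, -0.2, -0.8]
finger_gap: 0.0007
time_s: 4.45
tcp_pos: [0.6128, -0.1008, 0.0415]
orientation: [-0.0, 0.746, 0.666, -0.0]
force: [-0.0, -0.3, 0.9]
finger_gap: 0.0006
```

```bash
python3 -m creep '[[[0,0,1],[0,0,0],0],[[0,0,0],[0,0,0],0]]';python3 -m creep '[[[0,0,1],[0,0,0],0],[[0,0,0],[0,0,0],0]]'
python3 - <<'E'
from cell import *;from h import *
import cv2
s=read_state();togo(s,.05,-.062,.046)
c=capture("wrist");cv2.imwrite(f"pics/wrist2.png",c["img"][:,:,::-1])
c=capture("scene");cv2.imwrite(f"pics/scene2.png",cv2.resize(c["img"][140:280,180:320,::-1],None,fx=4,fy=4))
for i in range(4):
    capture("top");print(read_state()["force"].round(2))
E
```

```text
time_s: 4.65
tcp_pos: [0.6127, -0.1008, 0.0405]
orientation: [-0.0, 0.746, 0.666, -0.0]
force: [0.0, -0.5, 0.0]
finger_gap: 0.0002
time_s: 4.85
tcp_pos: [0.6128, -0.1008, 0.0395]
orientation: [-0.0, 0.746, 0.666, -0.0]
force: [1.1, -0.4, 1.1]
finger_gap: 0.0005
t 4.85 tcp [ 0.6128 -0.1008  0.0395] F [ 1.1 -0.4  1.1] gap 0.0005
shift now-tool mm [-0.2 -1.2 -6.5] shift final-tool [-0.2 -1.2 -6.5] turn [-0.01 -0.   -0.17] bed pos [ 51.2 -61.8]
[0.2  0.31 0.79]
[ 0.53  1.01 -0.24]
[-0.71  0.17 -0.73]
[ 0.2  -0.26 -0.04]
```

View pics/wrist2.png

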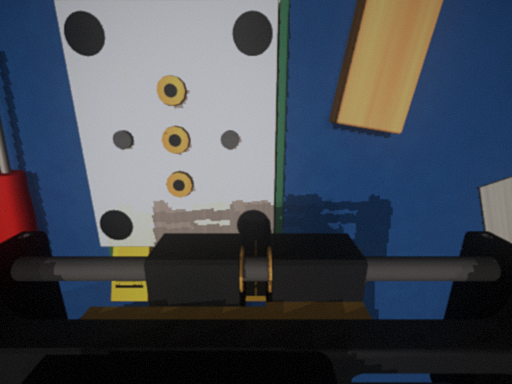

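View pics/scene2.png

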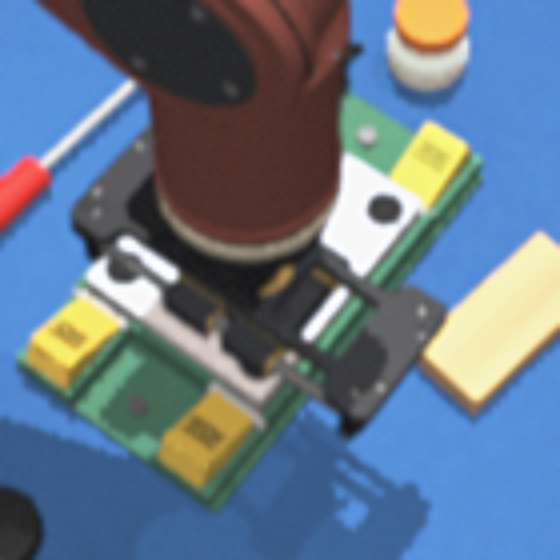

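```bash
python3 - <<'E'
import cv2,numpy as np
a=[cv2.convertScaleAbs(cv2.resize(cv2.imread(f"pics/wrist{i}.png")[180:310,190:320],None,fx=3,fy=3,interpolation=cv2.INTER_CUBIC),alpha=2.2,beta=20) for i in(1,2)]
cv2.imwrite("pics/w12.png",np.hstack(a))
E
```

```text
(no output)
```

View pics/w12.png

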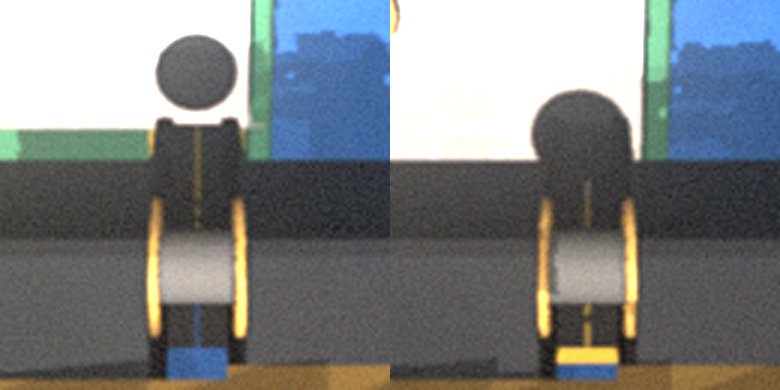

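```bash
python3 -m creep '[[[0,0,1],[0,0,0],0],[[0,0,0],[0,0,0],0]]';python3 -m creep '[[[0,0,1],[0,0,0],0],[[0,0,0],[0,0,0],0]]'
```

```text
time_s: 5.35
tcp_pos: [0.6128, -0.1008, 0.0385]
orientation: [-0.0, 0.746, 0.666, -0.0]
force: [-0.4, 1.0, -0.2]
finger_gap: 0.0003
time_s: 5.55
tcp_pos: [0.6127, -0.1008, 0.0375]
orientation: [-0.0, 0.746, 0.666, -0.0]
force: [0.6, -1.0, 0.1]
finger_gap: 0.0005
```

```bash
cat >> h.py <<'E'
def wproj(c,s,P):
    q=s["orientation"];M=R.from_quat([q[1],q[2],q[3],q[0]]).as_matrix()
    T=c["T_tool_cam"]; pt=M.T@(np.array(P)-s["tcp_pos"]); q=T[:3,:3].T@(pt-T[:3,3]); f=192/np.tan(np.radians(c["fovy"]/2))
    return c["cx"]+f*q[0]/q[2],c["cy"]+f*q[1]/q[2]
E
python3 - <<'E'
from cell import *;from h import *
import cv2
s=read_state();c=capture("wrist");cv2.imwrite(f"pics/wrist3.png",c["img"][:,:,::-1])
print(s["effort"].round(2),s["joints"].round(4),s["force"],s["ft_torque"])
for a in(-.05,.05):
  for b in(-.062,.062):
    print(a,b,[np.round(wproj(c,s,np.r_[bed(a,b),z]),1) for z in(.040,.046,.052)])
E
```

```text
[-2.000e-02 -6.588e+01 -5.770e+00 -3.533e+01 -5.000e-02 -1.000e-02
 -1.000e-02] [ 0.4059  0.4367 -0.395   1.6966  0.189   1.0464 -0.1627] [ 0.58620229 -1.03935317  0.1372985 ] [ 0.07722524 -0.08558798 -0.02858342]
-0.05 -0.062 [array([120.6, 221.5]), array([116.6, 224.9]), array([112.4, 228.4])]
-0.05 0.062 [array([89.9, 34.1]), array([83.9, 31.5]), array([77.4, 28.6])]
0.05 -0.062 [array([254.7, 221.1]), array([254.7, 224.5]), array([254.7, 228. ])]
0.05 0.062 [array([253.9,  33.5]), array([253.9,  30.8]), array([253.8,  27.9])]
```

View pics/wrist3.png

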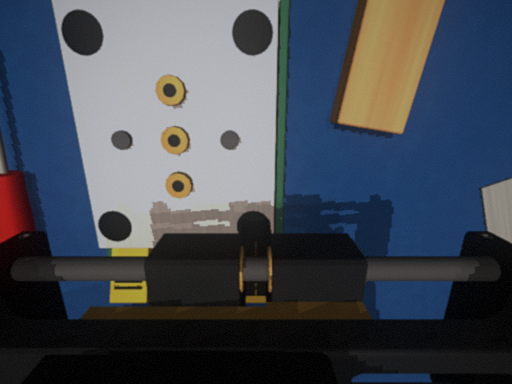

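```bash
python3 -m creep '[[[0,0,1],[0,0,0],0],[[0,0,0],[0,0,0],0]]' | grep -E "tcp|force";python3 -m creep '[[[0,0,1],[0,0,0],0],[[0,0,0],[0,0,0],0]]'| grep -E "tcp|force"; python3 - <<'E'
import cv2,numpy as np
from cell import *
cv2.imwrite("pics/wrist4.png",capture("wrist")["img"][:,:,::-1])
a=[cv2.convertScaleAbs(cv2.resize(cv2.imread(f"pics/wrist{i}.png")[195:265,215:295],None,fx=5,fy=5,interpolation=cv2.INTER_CUBIC),alpha=3,beta=10) for i in(1,4)]
cv2.imwrite("pics/w14.png",np.hstack(a))
E
```

```text
tcp_pos: [0.6128, -0.1008, 0.0365]
force: [0.9, 0.3, 0.8]
tcp_pos: [0.6128, -0.1008, 0.0355]
force: [-0.1, -0.4, -0.1]
```

View pics/w14.png

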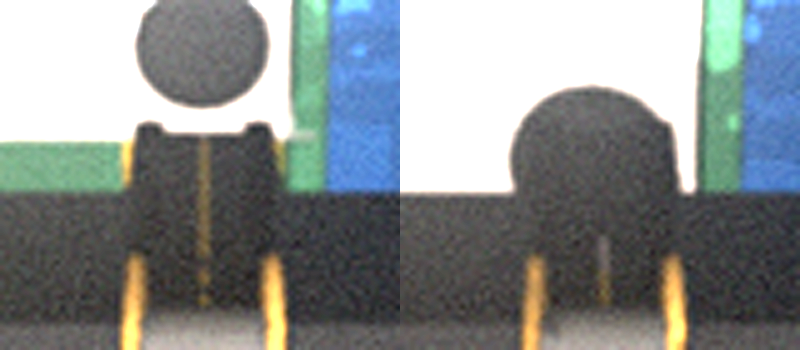

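View pics/wrist0.png

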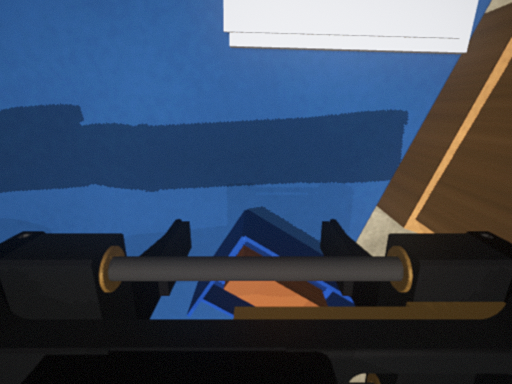

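The brightened crop shows the fingertip ends at v≈220, still in front of the disc rather than on it. With no force read either, the tip seems to sit higher than the TCP reading says. I'll keep creeping down and go by the force.

```bash
G="grep -E tcp|force";  python3 -m creep '[[[0,0,1],[0,0,0],0],[[0,0,1],[0,0,0],0],[[0,0,0],[0,0,0],0]]' | $G;python3 -m creep '[[[0,0,1],[0,0,0],0],[[0,0,1],[0,0,0],0],[[0,0,0],[0,0,0],0]]' | $G; python3 - <<'E'
import cv2,numpy as np
from cell import *
from h import *
s=read_state();print(s["effort"].round(2)); c=capture("wrist")
cv2.imwrite("pics/wrist5.png",c["img"][:,:,::-1])
print([np.round(wproj(c,s,np.r_[bed(-.05,b),.046]),1) for b in(-.062,.062)])
a=[cv2.convertScaleAbs(cv2.resize(cv2.imread(f"pics/wrist{i}.png")[195:265,215:295],None,fx=5,fy=5,interpolation=cv2.INTER_CUBIC),alpha=3,beta=10) for i in(4,5)]
cv2.imwrite("pics/w45.png",np.hstack(a))
c=capture("scene");cv2.imwrite(f"pics/scene5.png",cv2.resize(c["img"][140:280,180:320,::-1],None,fx=4,fy=4))
E
```

```text
tcp_pos: [0.6127, -0.1008, 0.0335]
force: [0.8, 0.2, 0.5]
tcp_pos: [0.6127, -0.1008, 0.0315]
force: [0.3, -0.0, 0.2]
[-2.000e-02 -6.608e+01 -5.820e+00 -3.507e+01 -5.000e-02 -2.000e-02
 -1.000e-02]
[array([112.4, 228.5]), array([77.4, 28.6])]
```

View pics/w45.png

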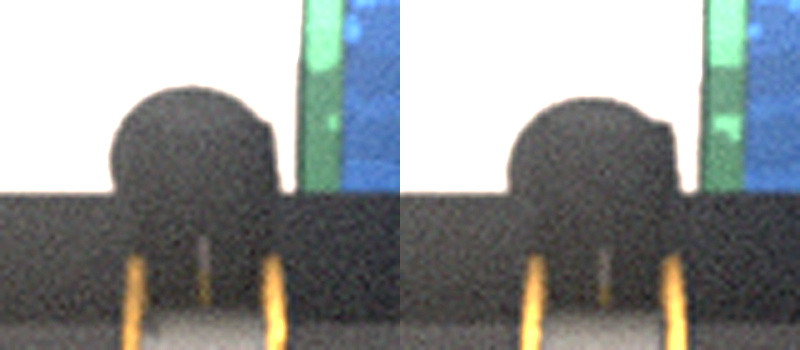

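View pics/scene5.png

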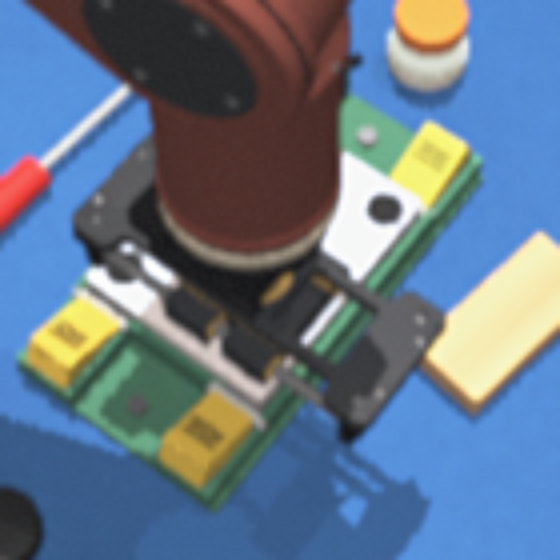

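The disc still slides in the image as the tool lowers, so there is no contact yet. Continuing down.

```bash
G="grep -E tcp|force";  for i in 1; do python3 -m creep '[[[0,0,1],[0,0,0],0],[[0,0,1],[0,0,0],0],[[0,0,0],[0,0,0],0]]' | $G;python3 -m creep '[[[0,0,1],[0,0,0],0],[[0,0,1],[0,0,0],0],[[0,0,0],[0,0,0],0]]' | $G;python3 -m creep '[[[0,0,1],[0,0,0],0],[[0,0,1],[0,0,0],0],[[0,0,0],[0,0,0],0]]' | $G;python3 -m creep '[[[0,0,1],[0,0,0],0],[[0,0,0],[0,0,0],0]]' | $G;done
```

```text
tcp_pos: [0.6127, -0.1008, 0.0295]
force: [-0.2, 0.3, 0.6]
tcp_pos: [0.6127, -0.1008, 0.0274]
force: [-0.0, 0.1, 0.6]
tcp_pos: [0.6127, -0.1008, 0.0255]
force: [-0.0, 0.7, 0.2]
tcp_pos: [0.6128, -0.1008, 0.0245]
force: [-0.3, -1.2, -0.3]
```

```bash
G="grep -E tcp|force";  for i in 1; do python3 -m creep '[[[0,0,1],[0,0,0],0],[[0,0,0],[0,0,0],0]]' | $G;python3 -m creep '[[[0,0,1],[0,0,0],0],[[0,0,0],[0,0,0],0]]' | $G;python3 -m creep '[[[0,0,1],[0,0,0],0],[[0,0,0],[0,0,0],0]]' | $G;done
python3 - <<'E'
import cv2,numpy as np
from cell import *
from h import *
c=capture("wrist")
cv2.imwrite("pics/wrist6.png",c["img"][:,:,::-1])
a=[cv2.convertScaleAbs(cv2.resize(cv2.imread(f"pics/wrist{i}.png")[195:265,215:295],None,fx=5,fy=5,interpolation=cv2.INTER_CUBIC),alpha=3,beta=10) for i in(5,6)]
cv2.imwrite("pics/w56.png",np.hstack(a))
E
```

```text
tcp_pos: [0.6127, -0.1008, 0.0235]
force: [-0.6, -0.7, 0.7]
tcp_pos: [0.6128, -0.1008, 0.0225]
force: [-0.1, 0.0, 0.5]
tcp_pos: [0.613, -0.1008, 0.0223]
force: [-1.9, 0.4, 6.5]
```

View pics/w56.png

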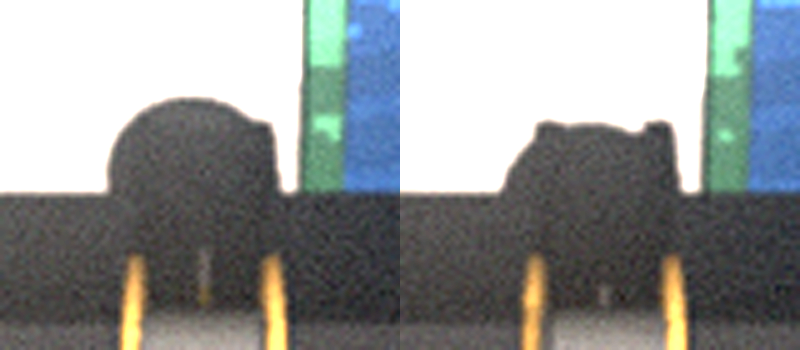

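Contact at TCP z≈22.3 mm, so the closed tip sits about 24 mm behind the reported TCP. I'll press further to see if this corner is hard.

```bash
G="grep -E tcp|force";  for i in 1; do python3 -m creep '[[[0,0,1],[0,0,0],0],[[0,0,0],[0,0,0],0]]' | $G;python3 -m creep '[[[0,0,1],[0,0,0],0],[[0,0,0],[0,0,0],0]]' | $G;done
```

```text
tcp_pos: [0.6132, -0.1007, 0.0222]
force: [-5.9, 0.2, 14.5]
tcp_pos: [0.6133, -0.1007, 0.0221]
force: [-9.2, 1.0, 22.8]
```

Sound: 23 N with no give. Next corner, −x −y, is 100 mm along −tool y.

```bash
G="grep -E tcp|force"; python3 -m creep '[[[0,0,-13],[0,0,0],0],[[0,-35,0],[0,0,0],0],[[0,-35,0],[0,0,0],0],[[0,-31,0],[0,0,0],0],[[0,0,8],[0,0,0],0],[[0,0,0],[0,0,0],0],[[0,0,0],[0,0,0],0]]' |$G; python3 -c "
from cell import *;from h import *
togo(read_state(),-.05,-.062,.0225)"
```

```text
tcp_pos: [0.5135, -0.0896, 0.0249]
force: [0.0, 0.1, -0.3]
t 9.6 tcp [ 0.5135 -0.0896  0.0249] F [ 0.   0.1 -0.3] gap 0.0006
shift now-tool mm [-0.5 -1.2  2.4] shift final-tool [-0.5 -1.2  2.4] turn [ 0.04 -0.01 -0.17] bed pos [-48.8 -61.5]
```

```bash
G="grep -E tcp|force";  for i in 1; do python3 -m creep '[[[0,-1,2],[0,0,0],0],[[0,0,0],[0,0,0],0]]' | $G;python3 -m creep '[[[0,0,1],[0,0,0],0],[[0,0,0],[0,0,0],0]]' | $G;python3 -m creep '[[[0,0,1],[0,0,0],0],[[0,0,0],[0,0,0],0]]' | $G;python3 -m creep '[[[0,0,1],[0,0,0],0],[[0,0,0],[0,0,0],0]]' | $G;done
```

```text
tcp_pos: [0.5119, -0.0893, 0.0224]
force: [0.5, -0.5, -0.6]
tcp_pos: [0.512, -0.0893, 0.0223]
force: [-2.8, -0.2, 7.9]
tcp_pos: [0.512, -0.0894, 0.0222]
force: [-7.6, 1.7, 18.5]
tcp_pos: [0.5121, -0.0894, 0.022]
force: [-12.3, 1.3, 29.4]
```

Also hard. Next corner is −x +y.

```bash
G="grep -E tcp|force"; python3 -m creep '[[[0,0,-16],[0,0,0],0],[[42,0,0],[0,0,0],0],[[42,0,0],[0,0,0],0],[[40,0,0],[0,0,0],0],[[0,0,8],[0,0,0],0],[[0,0,0],[0,0,0],0],[[0,0,2],[0,0,0],0],[[0,0,0],[0,0,0],0]]' |$G; python3 -c "
from cell import *;from h import *
togo(read_state(),-.05,.062,.0225)"
```

```text
tcp_pos: [0.5252, 0.0324, 0.0254]
force: [-0.3, -0.6, 0.4]
t 11.2 tcp [0.5252 0.0324 0.0254] F [-0.3 -0.6  0.4] gap 0.0005
shift now-tool mm [0.9 0.3 2.9] shift final-tool [0.9 0.3 2.9] turn [-0.03  0.03 -0.28] bed pos [-50.3  61.1]
```

```bash
G="grep -E tcp|force";  for i in 1; do python3 -m creep '[[[1,0,2],[0,0,0],0],[[0,0,0],[0,0,0],0]]' | $G;python3 -m creep '[[[0,0,1],[0,0,0],0],[[0,0,0],[0,0,0],0]]' | $G;python3 -m creep '[[[0,0,1],[0,0,0],0],[[0,0,0],[0,0,0],0]]' | $G;python3 -m creep '[[[0,0,1],[0,0,0],0],[[0,0,0],[0,0,0],0]]' | $G;python3 -m creep '[[[0,0,1],[0,0,0],0],[[0,0,0],[0,0,0],0]]' | $G;done
```

```text
tcp_pos: [0.5254, 0.0343, 0.0236]
force: [0.1, 0.2, -0.3]
tcp_pos: [0.5254, 0.0346, 0.0226]
force: [-0.4, -0.0, 0.5]
tcp_pos: [0.5257, 0.0348, 0.0223]
force: [-2.6, -0.7, 5.7]
tcp_pos: [0.5258, 0.0349, 0.0221]
force: [-5.5, -0.9, 17.0]
tcp_pos: [0.5261, 0.035, 0.022]
force: [-9.7, -1.2, 27.1]
```

Hard as well, which leaves +x +y. I'll confirm it.

```bash
G="grep -E tcp|force"; python3 -m creep '[[[0,0,-16],[0,0,0],0],[[0,35,0],[0,0,0],0],[[0,35,0],[0,0,0],0],[[0,30,0],[0,0,0],0],[[0,0,8],[0,0,0],0],[[0,0,0],[0,0,0],0],[[0,0,2],[0,0,0],0],[[0,0,0],[0,0,0],0]]' |$G; python3 -c "
from cell import *;from h import *
togo(read_state(),.05,.062,.0225)"
 for i in 1; do python3 -m creep '[[[0,0,2],[0,0,0],0],[[0,0,0],[0,0,0],0]]' | $G;python3 -m creep '[[[0,0,1],[0,0,0],0],[[0,0,0],[0,0,0],0]]' | $G;python3 -m creep '[[[0,0,1],[0,0,0],0],[[0,0,0],[0,0,0],0]]' | $G;done
```

```text
tcp_pos: [0.6239, 0.0238, 0.0256]
force: [-1.2, -0.0, 0.1]
t 13.0 tcp [0.6239 0.0238 0.0256] F [-1.2 -0.   0.1] gap 0.0003
shift now-tool mm [-1.3  1.3  3.1] shift final-tool [-1.3  1.3  3.1] turn [-0.04  0.01 -0.14] bed pos [48.7 63.3]
tcp_pos: [0.6244, 0.0237, 0.0237]
force: [-1.8, -0.1, -0.6]
tcp_pos: [0.6247, 0.0236, 0.0227]
force: [-0.4, 0.1, 0.0]
tcp_pos: [0.6249, 0.0237, 0.0217]
force: [0.6, 0.4, 1.2]
```

```bash
G="grep -E tcp|force"; 
 for i in 1; do python3 -m creep '[[[0,0,2],[0,0,0],0],[[0,0,0],[0,0,0],0]]' | $G;python3 -m creep '[[[0,0,1.5],[0,0,0],0],[[0,0,0],[0,0,0],0]]' | $G;python3 -m creep '[[[0,0,1.5],[0,0,0],0],[[0,0,0],[0,0,0],0]]' | $G;python3 -m creep '[[[0,0,1.5],[0,0,0],0],[[0,0,0],[0,0,0],0]]' | $G;done
```

```text
tcp_pos: [0.6252, 0.0238, 0.0198]
force: [1.2, 0.5, 2.0]
tcp_pos: [0.6253, 0.0239, 0.0185]
force: [1.2, 1.3, 4.5]
tcp_pos: [0.6255, 0.0239, 0.0176]
force: [-0.3, 0.4, 9.0]
tcp_pos: [0.6256, 0.0239, 0.0172]
force: [-4.5, 0.2, 18.9]
```

Corner (+x, +y) dips about 5 mm and then goes hard, so it is the rocking one. I'll locate its shim and move there.

```bash
G="grep -E tcp|force"; python3 -m creep '[[[0,0,-12],[0,0,0],0],[[0,0,-15],[0,0,0],0],[[0,0,0],[0,0,0],0],[[0,0,0],[0,0,0],0]]' |$G; python3 - <<'E'
import cv2
from cell import *;from h import *
c=capture("top")
for u,v in((170+214/3.2,80+211/2.8),(170+194/3.2,80+347/2.8)): 
    p=unproj(c,u,v,.041)[:2]-CTR; print("rib bed",p@BX,p@BY)
s=read_state();togo(s,.05,.1145,.024)
c=capture("wrist");cv2.imwrite("pics/wrist7.png",c["img"][:,:,::-1])
print(wproj(c,s,np.r_[bed(.05,.1145),.041]))
E
```

```text
tcp_pos: [0.6249, 0.0235, 0.0424]
force: [0.5, -0.3, -0.8]
rib bed 0.04968648832778212 0.11197214852148382
rib bed -0.050009358563776536 0.11205384551587065
t 14.85 tcp [0.6246 0.0234 0.0418] F [ 0.2  0.2 -0.7] gap 0.0008
shift now-tool mm [51.5  0.4 17.8] shift final-tool [51.5  0.6 17.8] turn [-0.02  0.01 -0.18] bed pos [49.4 63. ]
(np.float64(256.9147564375351), np.float64(151.06630515889165))
```

View pics/wrist7.png

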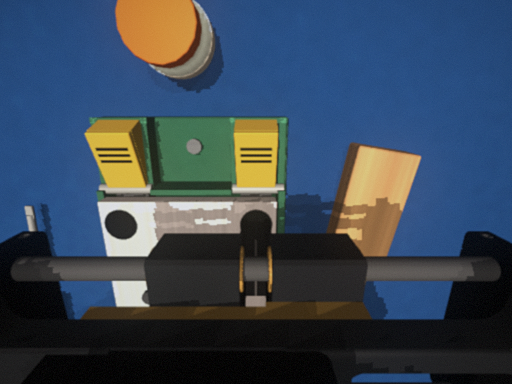

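The wrist view shows the target shim's ribs at about (256,155), in line with the fingers and 50 mm along +tool x. Plate is back level.

```bash
G="grep -E tcp|force"; python3 -m creep '[[[25,0,0],[0,0,0],0],[[25,0,0],[0,0,0],0],[[0,0,8],[0,0,0],0],[[0,0,8],[0,0,0],0],[[0,0,0],[0,0,0],0],[[0,0,0],[0,0,0],0]]' |$G; python3 - <<'E'
import cv2
from cell import *;from h import *
s=read_state();togo(s,.05,.1145,.0048)
c=capture("wrist");cv2.imwrite("pics/wrist8.png",c["img"][:,:,::-1])
E
```

```text
tcp_pos: [0.63, 0.0719, 0.0255]
force: [0.3, 0.2, -0.1]
t 15.5 tcp [0.63   0.0719 0.0255] F [ 0.3  0.2 -0.1] gap 0.0005
shift now-tool mm [ 2.7  0.5 20.7] shift final-tool [ 2.7  0.5 20.7] turn [-0.07  0.04 -0.25] bed pos [ 49.5 111.8]
```

View pics/wrist8.png

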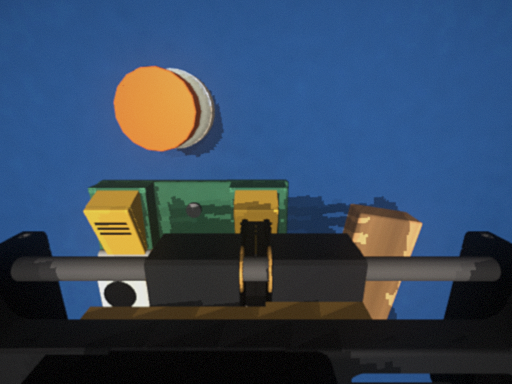

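Fingers are centred over the target shim. Pressing down.

```bash
G="grep -E tcp|force"; for i in 1; do python3 -m creep '[[[2,0,4],[0,0,0],0],[[0,0,0],[0,0,0],0]]' | $G;python3 -m creep '[[[0,0,2],[0,0,0],0],[[0,0,0],[0,0,0],0]]' | $G;python3 -m creep '[[[0,0,2],[0,0,0],0],[[0,0,0],[0,0,0],0]]' | $G;python3 -m creep '[[[0,0,2],[0,0,0],0],[[0,0,0],[0,0,0],0]]' | $G;done
```

```text
tcp_pos: [0.6307, 0.0751, 0.022]
force: [0.7, -1.1, 0.9]
tcp_pos: [0.631, 0.0755, 0.0207]
force: [0.3, 1.0, 3.8]
tcp_pos: [0.6311, 0.0761, 0.0189]
force: [-0.9, 1.0, 5.6]
tcp_pos: [0.6313, 0.0765, 0.017]
force: [-0.7, 2.2, 5.1]
```

```bash
G="grep -E tcp|force"; for i in 1; do python3 -m creep '[[[0,0,2],[0,0,0],0],[[0,0,0],[0,0,0],0]]' | $G;python3 -m creep '[[[0,0,2],[0,0,0],0],[[0,0,0],[0,0,0],0]]' | $G;python3 -m creep '[[[0,0,2],[0,0,0],0],[[0,0,0],[0,0,0],0]]' | $G;python3 -m creep '[[[0,0,2],[0,0,0],0],[[0,0,0],[0,0,0],0]]' | $G;done
```

```text
tcp_pos: [0.6314, 0.0767, 0.0151]
force: [-0.4, 1.9, 5.7]
tcp_pos: [0.6315, 0.0769, 0.0132]
force: [0.2, 2.0, 5.0]
tcp_pos: [0.6316, 0.0771, 0.0112]
force: [0.0, 2.5, 5.3]
tcp_pos: [0.6316, 0.0772, 0.0092]
force: [0.5, 3.0, 5.3]
```

```bash
G="grep -E tcp|force"; for i in 1; do python3 -m creep '[[[0,0,2],[0,0,0],0],[[0,0,0],[0,0,0],0]]' | $G;python3 -m creep '[[[0,0,2],[0,0,0],0],[[0,0,0],[0,0,0],0]]' | $G;python3 -m creep '[[[0,0,1],[0,0,0],0],[[0,0,0],[0,0,0],0]]' | $G;python3 -m creep '[[[0,0,1],[0,0,0],0],[[0,0,0],[0,0,0],0]]' | $G;done
```

```text
tcp_pos: [0.6316, 0.0773, 0.0072]
force: [0.9, 2.6, 4.8]
tcp_pos: [0.6316, 0.0774, 0.0052]
force: [-0.1, 2.9, 5.4]
tcp_pos: [0.6316, 0.0773, 0.005]
force: [-2.6, 3.5, 10.3]
tcp_pos: [0.6317, 0.0773, 0.0049]
force: [-6.5, 2.2, 20.2]
```

It bottoms out at z=4.9 mm against a predicted 4.8 for lying flat. I'll back off and check.

```bash
G="grep -E tcp|force"; python3 -m creep '[[[0,0,0.5],[0,0,0],0],[[0,0,0],[0,0,0],0],[[0,0,-10],[0,0,0],0],[[0,0,-40],[0,0,0],0],[[0,0,-40],[0,0,0],0],[[-40,0,-20],[0,0,0],0],[[-45,0,0],[0,0,0],0],[[-45,0,0],[0,0,0],0],[[-45,0,0],[0,0,0],0],[[0,0,0],[0,0,0],0],[[0,0,0],[0,0,0],0]]' |$G; python3 - <<'E'
import cv2
from cell import *;from h import *
c=capture("wrist");cv2.imwrite("pics/wrist9.png",cv2.resize(c["img"][:260,60:460,::-1],None,fx=2,fy=2))
c=capture("scene");cv2.imwrite("pics/scene9.png",cv2.resize(c["img"][110:290,150:350,::-1],None,fx=3.3,fy=3.3))
E
```

```text
tcp_pos: [0.6107, -0.1002, 0.1116]
force: [-0.2, 0.8, -0.3]
```

View pics/wrist9.png

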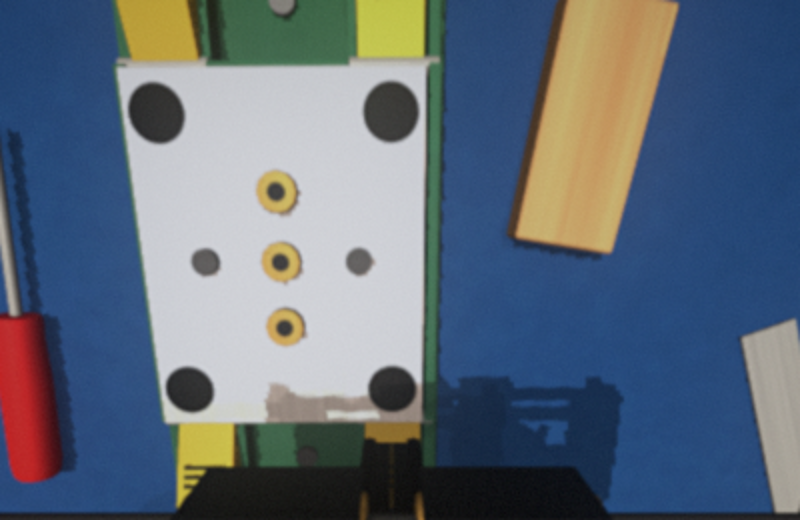

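View pics/scene9.png

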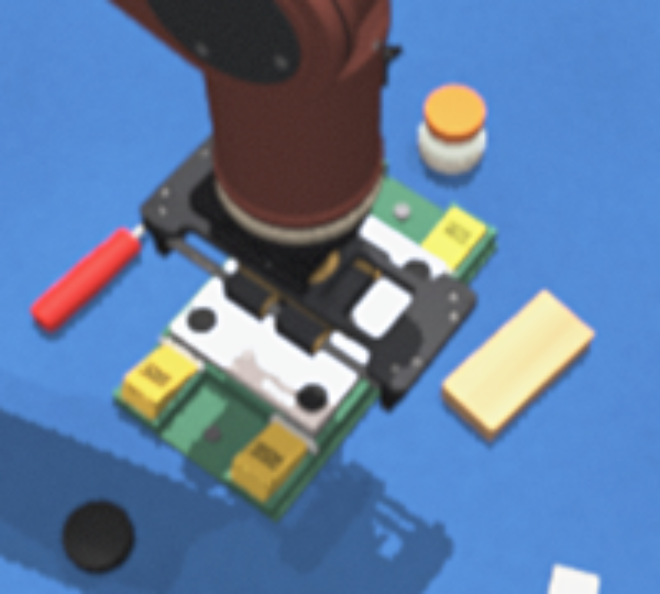

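The target shim, at the upper right in both views, looks level and brighter than the standing ones. I'll pull clear for a final unobstructed check.

```bash
G="grep -E tcp|force"; python3 -m creep '[[[-40,0,-20],[0,0,0],0],[[-45,0,-20],[0,0,0],0],[[-45,0,0],[0,0,0],0],[[-45,0,0],[0,0,0],0],[[-45,0,0],[0,0,0],0],[[0,0,0],[0,0,0],0],[[0,0,0],[0,0,0],0],[[0,0,0],[0,0,0],0]]' |$G; python3 - <<'E'
import cv2
from cell import *;from h import *
s=read_state();print(s["time_s"],s["joint_vel"].round(3))
c=capture("top");im=c["img"][:,:,::-1];cv2.imwrite("pics/top10.png",cv2.resize(im[80:290,170:420],None,fx=3.2,fy=2.8,interpolation=cv2.INTER_CUBIC)[:600,:800])
c=capture("scene");cv2.imwrite("pics/scene10.png",cv2.resize(c["img"][110:290,150:350,::-1],None,fx=3.3,fy=3.3))
E
```

```text
tcp_pos: [0.5876, -0.3144, 0.1516]
force: [-0.1, -0.2, 0.0]
19.95 [-0.007 -0.007 -0.004  0.003  0.002 -0.     0.002]
```

View pics/top10.png

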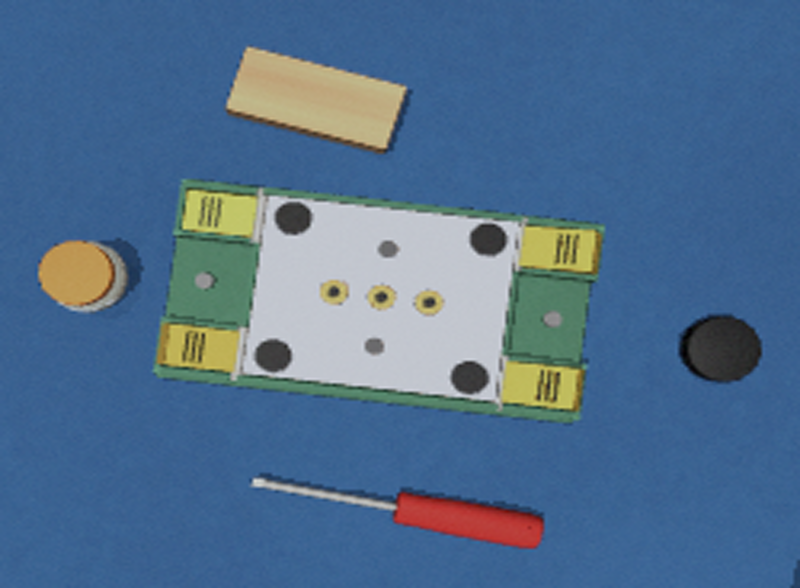

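View pics/scene10.png

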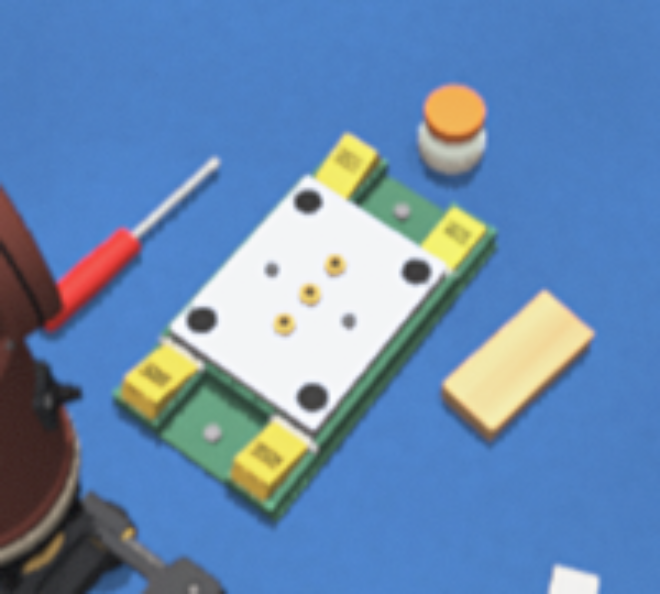

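The top view shows the upper-left shim (about 210,211) flat with no front wall visible. The other three still stand, the plate is unchanged, and the bystanders have not moved. The arm is clear.

```bash
python3 -c "
from cell import *
print(job_done())"
```

```text
the job is handed in; nothing more can be done
None
```

I found the rocking corner, pressed its shim flat, and handed the job in at about 20 s of the 48 s allowed; it reported no verdict.

- **Finding the corner:** I pressed all four corners with closed fingertips. Three were hard, taking 23–29 N with almost no give. The +x +y corner in bed axes (corner d, if my half-turn choice for the bed is right) dipped about 5 mm under about 4.5 N and then went hard.
- **Pressing the shim:** It moved at a steady reading of about 5 N, less than the 9 N given. It bottomed out hard (20 N) at a TCP height of 4.9 mm; I had predicted 4.8 mm for lying flat.
- **Last checks:** In the final pictures that shim lies level and the other three stand. The plate looks level, the jar, screwdriver, offcut and knob are where they were, and the arm is clear. I did not press the corner again to check that the shim now carries it.
- **Disagreement:** The closed fingertips touched the plate about 24 mm behind the reported TCP, so my first descent was longer than planned. I went by the force and the wrist pictures, then allowed for that offset.

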